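# Close the analyser's sample drawer and hold its sprung shutter rod at the length mark

## Task

Get the bench analyser ready for a reading: first push its open sample drawer fully home until it snaps into its detent, then take the black grip of the sprung telescoping rod in the gripper and pull the rod out until its red end disc stands directly above the yellow length mark. The rod springs back if released, so finish while still gripping it there, steadily. Do not shift the yellow mark, and leave the jar, the cup and the scoop alone.

Things in the scene. Friction and masses are not known exactly. Their poses are not given: they have to be found in the camera images.
- analyser: low white bench instrument, fixed; housing 240 deep (x), 340 wide (y), 85 high. Origin: middle of the front face's lower edge, on the bench. Own +x points into the housing (away from the robot), +y left, z up; front face = plane x 0. The drawer's middle is at own y = -80 (right half); the rod at y = +90 (left half), parallel to own x.
- drawer_handle (a point): middle of the drawer's steel bar handle, 52 above the bench; moves with the drawer. Level bar 10 thick, 90 long along the analyser's y, on two end posts, its axis 35 in front of the grey front panel (140 wide, 14 thick, 12 to 80 above the bench). With the drawer home the bar's axis is 49 in front of the housing's face.
- sample_drawer (a joint): opening of the grey sample drawer, m: 0 = home, grows as it comes out (analyser's -x), up to 0.1; starts 0.05 to 0.09 open. Slides with about 1.5 N of friction; at about 12 mm open it meets a sprung ball detent that takes a push of about 5 N (more if met fast); pushed on past 4 mm it snaps in to 0 and stays there (about 4 N to pull out).
- sprung_rod: telescoping sprung rod. Origin: centre of its red end disc (34 diameter, 8 thick), 60 above the bench; axes as the analyser's. Slides only along the analyser's x, out towards -x, 100 travel; at rest (fully in) the disc's centre is 71 in front of the housing's face. The spring pulls it in with 4 N at rest, plus 0.5 N per 10 mm of pull. A fixed sleeve, 24 diameter, ends 22 from the face.
- rod_grip (a point): centre of the rod's round black grip, 24 diameter, 36 long along the rod, right behind the red disc (21 from the disc's centre, towards the housing), 60 above the bench. Can be pinched from above, across the rod. Moves with the rod.
- length_mark: yellow bar across the ruled aluminium tongue plate (175 long, 90 wide, 8 thick, fixed on the bench) beneath the rod; bar 98 long (analyser's y), 6 wide (x), top 14 above the bench. Origin: middle of its underside, 9 above the bench; axes as the analyser's. Clamped, 45 to 85 in front of where the red disc's centre rests.
- sample_jar: loose clear jar with green cap, 56 diameter, 65 high, standing beside the analyser; origin at the centre of its underside. Not to be disturbed.
- sample_cup: loose white open cup, 64 across the rim, 70 high, standing beside the analyser; origin at the centre of its underside. Not to be disturbed.
- scoop: loose spoon-shaped scoop with blue handle, 170 long, lying on the bench to the left of the analyser; origin under its middle. Not to be disturbed.

How it is judged:
By the outcome, as a careful person would: the job done as asked, in the order asked, and still so for the second after the job is handed in, while the arm keeps its last pose, push and grip.
It also fails if it takes over 45 s, if anything falls off the work surface, if the arm or the gripper's body presses on something with over 40 N, if the wrist force passes 120 N, or if a joint passes its speed limit or range.

## Robot

A 6-joint arm with a two-finger parallel gripper is mounted at the origin on the work surface. World frame = base frame: x ahead of the robot, y to its left, z up, the work surface at z = 0. Lengths are in mm, angles in degrees, forces in N, time in s.
With the tool pointing down it reaches from about 350 to 875 mm from the base axis. Payload 4.2 kg.
Tool frame: the origin (TCP) lies at the very end of the fingers, on their centre line; the grasp point (between the pads) lies 19 mm behind it; z points along the fingers, y is the line along which they close (so a half turn about z gives the same grasp; the last joint's range is limited). The gripper opens to 87 mm and grips with 3 to 60 N. Pads are 19 mm wide; open, the fingers measure 117 mm over their backs; the gripper's body (75 mm by 190 mm) begins 51 mm behind the grasp point.
Start: joints at [-61.158, 22.042, 0.453, 0, -68.411, -14.817], TCP at [151.494, -606.341, 222.55] pointing down, gripper open.
Joint ranges: [-179.83, 179.83], [-69.29, 118.12], [-61.27, 80.66], [-181.25, 117.63], [-171.15, -9.14], [-177.46, 177.46]. Speed limits (degrees/s): [159.86, 159.86, 180, 180, 180, 180].

## Interface

Orientations are given as a 3x3 rotation matrix whose columns are the frame's x, y, z axes.
In Python, from cell import sensors, viewer, job gives the robot as it stands.
- The arm moves only by the tool send_rows, never from a script. Its argument "steps" is a list of rows, each an object of numbers: "x", "y", "z": the shift along the world's x, y, z in mm; "ax", "ay", "az": the turn, a rotation vector about the world's x, y, z in degrees; "jaw": the opening, from 0 (shut) to 1 (fully open). In form: [{"x": .., "y": .., "z": .., "ax": .., "ay": .., "az": .., "jaw": ..}, ...]. A call has exactly 5 rows; each row shifts and turns the commanded pose from where the row before left it; what a row does not reach is not made up. A row lasts 1/10 s, in which the tool goes at most 50 mm and 8.59 degrees, less where a joint would pass 70% of its speed; a pose out of reach is approached as far as the arm can. A call is refused whole if a number of a shift passes 50 or a number of a turn 8.59, either way. A call with a gripper value outside its range is refused whole. The fingers move at their own pace and stop on an object; "newtons" is the grip in N (left out, the last holds). Time passes only in rows, so rows that do not move let the fingers close, or fill a call up. It gives the time, the measured TCP pose, the force, the opening and the grip force at its end, in the units of the state.
- sensors.sense(): the state, without advancing time (a new reading comes with each control period).
- viewer.grab_frame(name): name is "scene" or "top"; returns the picture (480x640x3 uint8, blue, green, red); there is no depth.
- viewer.camera_model(name): a dict with "fx", "fy", "cx", "cy" (pixels), "extrinsics" (4x4, takes a point from camera to world coordinates). Camera axes: x right, y up, looking along -z (the intrinsics and any distortion apply to the point x, -y, -z); pixel columns grow to the right and rows downward; lengths in mm; the calibration is good to about 2 mm. A picture is of the moment at which its call begins. camera_model takes no time and is no camera call.
- job.job_done(): hands the job in; it is judged then, once.
The state is a dict: "t": time; "q": joint angles; "joint_velocities": joint speeds; "joint_efforts": joint torques, N m; "tool_pos": TCP position; "orientation": TCP orientation; "wrist_force": force on the tool from outside, world axes, zero at the start; "ft_torque": the same for the moment, N m; "finger_gap": finger opening in mm; "grasp_force": force on a finger pad.
Only numpy, scipy, OpenCV 4.12 (cv2) and the standard library are available. Lean on these libraries where they do the work, as an engineer would, in place of code of your own. Each camera call takes 0.05 s, during which the arm holds its last target. There are 200 camera calls.

## Working session

There is one attempt and no reset: what is moved stays moved. The work goes in short steps, Python scripts to look and compute and a tool call to move; the robot and the scene stay as the last step left them, time stands still between calls to the robot, and variables do not carry over. Pictures are saved under pics/ and viewed, at most 10 in all, crops included, and the job is handed in when it is done.

Besides the shell and the picture viewer there is one more tool, called after "Request:" by a JSON object that holds its "fn" and its "kwargs", one argument or row to a line. send_rows: Moves the arm, as the interface text tells. Its arguments: {"type":"object","properties":{"steps":{"type":"array"},"newtons":{"type":"number"}},"required":["steps"]}

```bash
mkdir -p pics; python3 - <<'E'
from cell import sensors, viewer
import cv2,numpy as np
np.set_printoptions(precision=3,suppress=True)
for n in("scene","top"):
    im=viewer.grab_frame(n);cv2.imwrite(f"pics/{n}0.png",im);m=viewer.camera_model(n);print(n,m)
s=sensors.sense();print(s["t"],s["tool_pos"],s["orientation"],s["finger_gap"],s["wrist_force"])
E
```

```text
scene {'fx': 463.2327469542846, 'fy': 463.2327469542846, 'cx': 308.1216401201288, 'cy': 242.27923317049957, 'extrinsics': array([[   0.393,   -0.713,    0.581, 1157.217],
       [   0.919,    0.317,   -0.233, -100.598],
       [  -0.019,    0.626,    0.78 ,  768.358],
       [   0.   ,    0.   ,    0.   ,    1.   ]])}
top {'fx': 462.92325264151765, 'fy': 462.92325264151765, 'cx': 322.109466136916, 'cy': 243.62033791517698, 'extrinsics': array([[ -0.014,   0.986,  -0.166, 491.179],
       [ -1.   ,  -0.011,   0.021, 101.273],
       [  0.019,   0.166,   0.986, 909.796],
       [  0.   ,   0.   ,   0.   ,   1.   ]])}
0.1 [ 151.374 -605.822  221.583] [[-0.97  -0.242 -0.001]
 [-0.242  0.97   0.002]
 [ 0.     0.002 -1.   ]] 87.02148645103006 [-0.38   0.648 -0.494]
```

View pics/scene0.png

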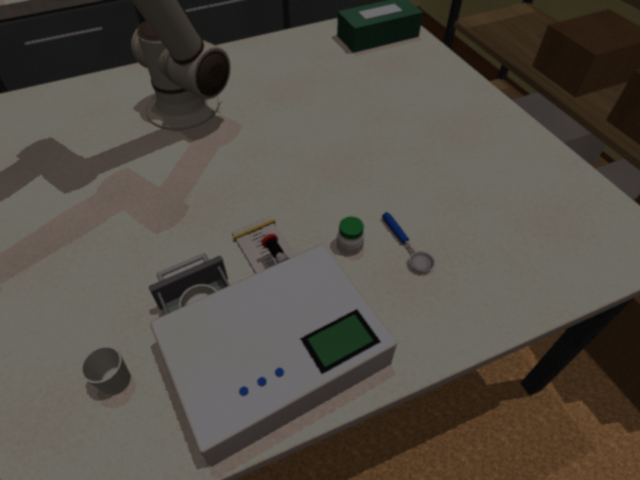

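View pics/top0.png

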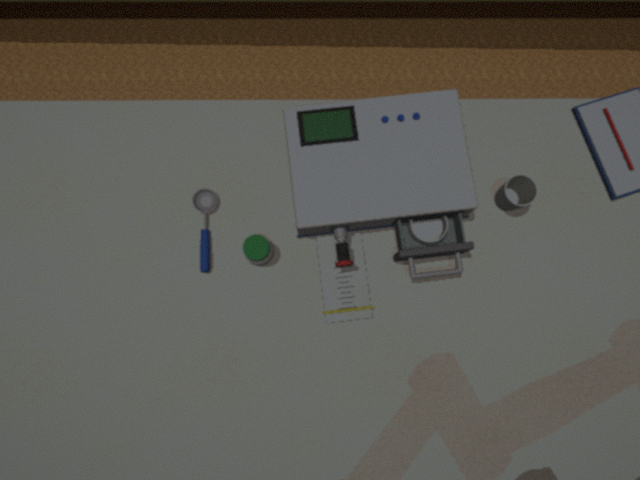

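The scene view shows the drawer open, with its handle near (183,265), the red disc near (269,240) and the yellow bar near (254,230). In the top view the handle bar is near (436,272), the disc near (344,264) and the yellow bar near (348,310). The jar (258,249), the cup (516,192) and the scoop are all clear of the path.

```bash
cat > h.py <<'E'
import cv2,numpy as np
from cell import viewer
np.set_printoptions(precision=2,suppress=True)
M={n:viewer.camera_model(n) for n in("scene","top")}
def ray(n,p):
    m=M[n];E=np.array(m["extrinsics"]);d=np.array([(p[0]-m["cx"])/m["fx"],-(p[1]-m["cy"])/m["fy"],-1])
    return E[:3,3],E[:3,:3]@d
def onz(n,p,z):
    o,d=ray(n,p);return o+d*(z-o[2])/d[2]
def tri(ps,pt):
    A=[];b=[]
    for n,p in(("scene",ps),("top",pt)):
        o,d=ray(n,p);d/=np.linalg.norm(d);P=np.eye(3)-np.outer(d,d);A.append(P);b.append(P@o)
    return np.linalg.lstsq(np.vstack(A),np.hstack(b),rcond=None)[0]
def hsvmask(im,lo,hi): return cv2.inRange(cv2.cvtColor(im,cv2.COLOR_BGR2HSV),lo,hi)
def biggest(m):
    c=max(cv2.findContours(m,0,2)[0],key=cv2.contourArea);k=np.zeros_like(m);cv2.drawContours(k,[c],-1,255,-1)
    pts=np.argwhere((k>0)&(m>0))[:,::-1].astype(float);return pts
def red(im,box):
    m=hsvmask(im,(0,130,50),(8,255,255))|hsvmask(im,(172,130,50),(180,255,255))
    k=np.zeros_like(m);x0,y0,x1,y1=box;k[y0:y1,x0:x1]=m[y0:y1,x0:x1];return biggest(k)
def yel(im,box):
    m=hsvmask(im,(18,110,70),(35,255,255));k=np.zeros_like(m);x0,y0,x1,y1=box;k[y0:y1,x0:x1]=m[y0:y1,x0:x1];return biggest(k)
def ext(p): # ends along the long axis
    c=p.mean(0);u=np.linalg.svd(p-c,full_matrices=False)[2][0];t=(p-c)@u;return c+u*t.min(),c+u*t.max()
E
python3 - <<'E'
from h import *
S=cv2.imread("pics/scene0.png");T=cv2.imread("pics/top0.png")
bs=(220,200,300,262);bt=(310,220,390,330)
for nm,f in(("yel",yel),("red",red)):
    for n,im,b in(("scene",S,bs),("top",T,bt)):
        p=f(im,b);e=ext(p);print(nm,n,len(p),p.mean(0),p.min(0),p.max(0))
        z=14 if nm=="yel" else 68
        P=[onz(n,q,z) for q in(*e,p.mean(0))];print(P[0],P[1],P[2],np.linalg.norm(P[0]-P[1]))
    print("tri",tri(f(S,bs).mean(0),f(T,bt).mean(0)))
# housing top outline in top view
g=cv2.cvtColor(T,cv2.COLOR_BGR2GRAY);print(g[150:245:5,310],g[150,275:300],g[180,455:490])
a=cv2.resize(T[200:330,280:490],None,fx=3.8,fy=3.8,interpolation=cv2.INTER_CUBIC)
cv2.imwrite("pics/c1.png",cv2.convertScaleAbs(a,alpha=1.6))
E
```

```text
yel scene 118 [253.16 228.5 ] [233. 220.] [274. 237.]
[506.87  81.22  14.  ] [516.87 -15.02  14.  ] [512.02  31.74  14.  ] 96.76316698567751
yel top 96 [347.73 309.38] [324. 306.] [372. 313.]
[518.51 -12.05  14.  ] [508.66  80.46  14.  ] [513.54  34.67  14.  ] 93.03172283478145
tri [513.08  33.16  14.63]
red scene 49 [267.96 237.22] [262. 234.] [276. 242.]
[588.68  56.1   68.  ] [594.18  26.7   68.  ] [591.4   41.54  68.  ] 29.910092735382488
red top 75 [344.12 262.6 ] [337. 260.] [352. 265.]
[595.8   56.74  68.  ] [598.68  29.09  68.  ] [597.2   43.32  68.  ] 27.80757140349727
tri [596.09  42.07  73.17]
[106 103 106 106 106 102 105 106 109 104 108 107 107 104 105  99  47  41
 102] [104 106 106 103 106 103 101 104 104 107 104 104  95  93  98 108 107 107
 106 106 105 105 103 105 103] [105 104 106 103 106 107 103 107 106 103 106 106 104 103 106 105 103 100
 100  99 101 105 104 100 106 105 106 106 103 103 105 102 102 104 104]
```

View pics/c1.png

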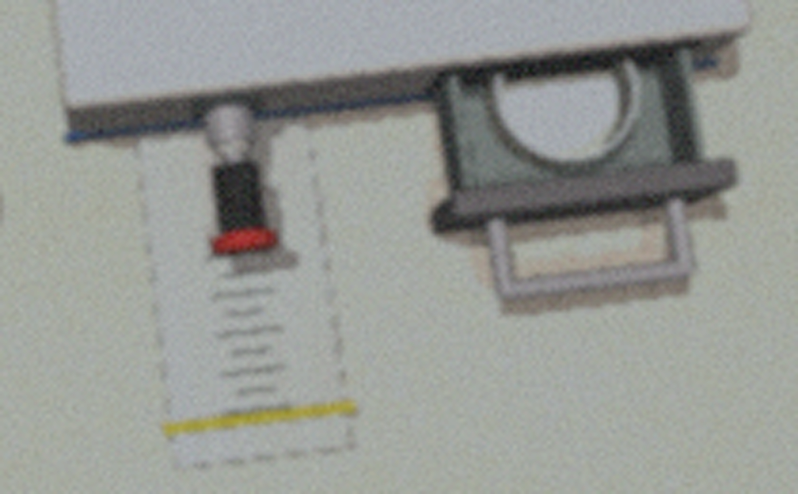

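The crop, at 3.8x with offset (280,200), shows the handle bar from about (505,292) to (690,270). The disc is at (245,242), the yellow bar runs from (165,430) to (355,407), and the housing's top front edge runs from (70,108) to (745,35).

```bash
python3 - <<'E'
from h import *
c=lambda x,y:(280+(x+.5)/3.8-.5,200+(y+.5)/3.8-.5)
yaw=np.radians(6);X=np.array([np.cos(yaw),np.sin(yaw)]);Y=np.array([-X[1],X[0]])
mk=np.array([513.1,33.2])
def show(n,p,z):
    P=onz(n,p,z)[:2];print(n,p,z,P,"rel mark x,y:",(P-mk)@X,(P-mk)@Y)
for p,z in(((507,290),57),((688,270),57),((597,281),57),((450,225),12),((733,167),80),((437,212),80),((70,108),85),((745,35),85),((70,138),0),((715,63),0),((175,467),8),((350,447),8),((245,240),70),((212,243),60),((278,237),60),((212,168),60),((262,160),60)):
    show("top",c(*p),z)
S=cv2.imread("pics/scene0.png")
a=cv2.resize(S[200:330,140:350],None,fx=3.8,fy=3.8,interpolation=cv2.INTER_CUBIC)
cv2.imwrite("pics/c2.png",cv2.convertScaleAbs(a,alpha=1.6))
E
```

```text
top (413.0526315789474, 275.9473684210526) 57 [572.16 -84.8 ] rel mark x,y: 46.39958845256952 -123.52884136464641
top (460.68421052631584, 270.6842105263158) 57 [ 580.87 -174.25] rel mark x,y: 45.71531179462829 -213.39732412198578
top (436.7368421052632, 273.57894736842104) 57 [ 576.02 -129.17] rel mark x,y: 45.60227671705774 -168.0535034520398
top (398.0526315789474, 258.8421052631579) 12 [610.43 -66.65] rel mark x,y: 86.35520667360169 -109.477030600996
top (472.5263157894737, 243.57894736842104) 80 [ 627.96 -191.82] rel mark x,y: 90.70622634346583 -235.78876530279663
top (394.63157894736844, 255.42105263157896) 80 [607.73 -47.96] rel mark x,y: 85.62688310419477 -90.60681117793875
top (298.0526315789474, 228.05263157894737) 85 [659.21 126.82] rel mark x,y: 155.09225189751 77.83744456653429
top (475.68421052631584, 208.8421052631579) 85 [ 691.93 -200.36] rel mark x,y: 153.43220457713707 -250.97046992823982
top (298.0526315789474, 235.94736842105263) 0 [660.44 129.55] rel mark x,y: 156.60671810676675 80.41608426314272
top (467.7894736842105, 216.21052631578948) 0 [ 697.44 -214.27] rel mark x,y: 157.4646857590759 -265.38402028608095
top (325.6842105263158, 322.5263157894737) 8 [489.25  77.21] rel mark x,y: -19.1169150189333 46.25919592608132
top (371.7368421052632, 317.2631578947369) 8 [497.99 -11.77] rel mark x,y: -19.727812709204283 -43.13996823854538
top (344.10526315789474, 262.7894736842105) 70 [596.6   43.49] rel mark x,y: 84.11447854619898 1.5092343252816
top (335.42105263157896, 263.57894736842104) 60 [596.57  58.92] rel mark x,y: 85.70157391098218 16.85041774328039
top (352.7894736842105, 262.0) 60 [599.13  26.67] rel mark x,y: 84.87979594097341 -15.483783373603028
top (335.42105263157896, 243.8421052631579) 60 [633.58  58.21] rel mark x,y: 122.43657140901837 12.282198088990855
top (348.57894736842104, 241.73684210526315) 60 [637.29  33.58] rel mark x,y: 123.55227027335029 -12.606957904706299
```

View pics/c2.png

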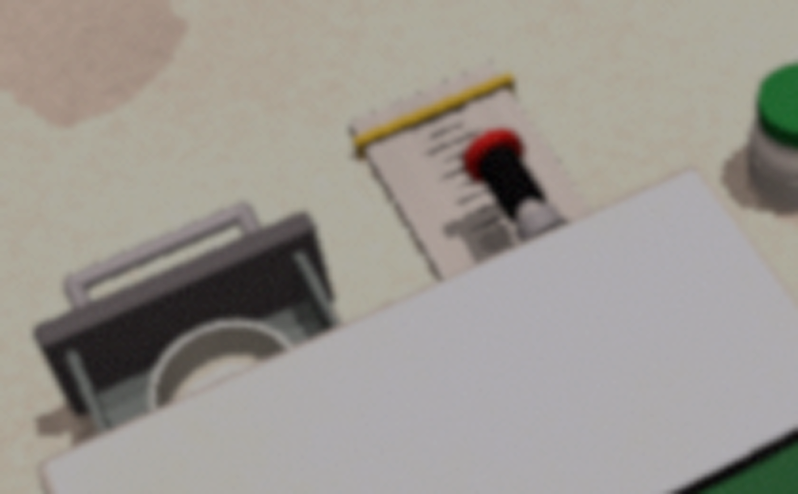

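Measured in the analyser frame with yaw about 6°, the mark is at (513,33), and the disc rests 84 mm behind it. The housing face is at +155.5, which agrees with 71 + 84. The handle is at (576,-129), so the drawer is about 61 mm open. I'll close the jaws and approach the handle.

Request:
{"fn": "send_rows", "kwargs": {
  "steps": [
    {"x": 29,"y": 36,"az": -1.6,"jaw": 0},
    {"x": 29,"y": 36,"az": -1.6,"jaw": 0},
    {"x": 29,"y": 36,"az": -1.6,"jaw": 0},
    {"x": 29,"y": 36,"az": -1.6,"jaw": 0},
    {"x": 29,"y": 36,"az": -1.6,"jaw": 0}
  ],
  "newtons": 20
}}

```text
invalid input at $.steps[0]: expected keys x, y, z, ax, ay, az, jaw
```

Request:
{"fn": "send_rows", "kwargs": {
  "steps": [
    {"x": 29,"y": 36,"jaw": 0},
    {"x": 29,"y": 36,"jaw": 0},
    {"x": 29,"y": 36,"jaw": 0},
    {"x": 29,"y": 36,"jaw": 0},
    {"x": 29,"y": 36,"jaw": 0}
  ]
}}

```text
invalid input at $.steps[0]: expected keys x, y, z, ax, ay, az, jaw
```

Request:
{"fn": "send_rows", "kwargs": {
  "steps": [
    {"x": 29,"y": 36,"z": 0,"ax": 0,"ay": 0,"az": -1.6,"jaw": 0},
    {"x": 29,"y": 36,"z": 0,"ax": 0,"ay": 0,"az": -1.6,"jaw": 0},
    {"x": 29,"y": 36,"z": 0,"ax": 0,"ay": 0,"az": -1.6,"jaw": 0},
    {"x": 29,"y": 36,"z": 0,"ax": 0,"ay": 0,"az": -1.6,"jaw": 0},
    {"x": 29,"y": 36,"z": 0,"ax": 0,"ay": 0,"az": -1.6,"jaw": 0}
  ],
  "newtons": 20
}}

```text
t: 0.6
tool_pos: [297.1, -424.6, 222.2]
orientation: [[-0.995, -0.103, -0.0], [-0.103, 0.995, 0.001], [0.0, 0.001, -1.0]]
wrist_force: [0.4, 0.3, -0.3]
finger_gap: 54.8
grasp_force: 0.0
```

Request:
{"fn": "send_rows", "kwargs": {
  "steps": [
    {"x": 29,"y": 36,"z": 0,"ax": 0,"ay": 0,"az": 0,"jaw": 0},
    {"x": 29,"y": 36,"z": 0,"ax": 0,"ay": 0,"az": 0,"jaw": 0},
    {"x": 29,"y": 36,"z": 0,"ax": 0,"ay": 0,"az": 0,"jaw": 0},
    {"x": 29,"y": 36,"z": 0,"ax": 0,"ay": 0,"az": 0,"jaw": 0},
    {"x": 29,"y": 36,"z": 0,"ax": 0,"ay": 0,"az": 0,"jaw": 0}
  ]
}}

```text
t: 1.1
tool_pos: [442.1, -244.5, 222.4]
orientation: [[-0.994, -0.105, -0.0], [-0.105, 0.994, 0.0], [0.0, 0.0, -1.0]]
wrist_force: [1.4, -0.2, -0.7]
finger_gap: 15.1
grasp_force: 0.0
```

Request:
{"fn": "send_rows", "kwargs": {
  "steps": [
    {"x": 29,"y": 37,"z": 0,"ax": 0,"ay": 0,"az": 0,"jaw": 0},
    {"x": 29,"y": 37,"z": 0,"ax": 0,"ay": 0,"az": 0,"jaw": 0},
    {"x": 29,"y": 36.5,"z": 0,"ax": 0,"ay": 0,"az": 0,"jaw": 0},
    {"x": 0,"y": 0,"z": -40,"ax": 0,"ay": 0,"az": 0,"jaw": 0},
    {"x": 0,"y": 0,"z": -40,"ax": 0,"ay": 0,"az": 0,"jaw": 0}
  ]
}}

```text
t: 1.6
tool_pos: [529.9, -134.2, 142.1]
orientation: [[-0.994, -0.108, 0.003], [-0.108, 0.994, 0.0], [-0.003, 0.0, -1.0]]
wrist_force: [-0.0, -0.5, -0.7]
finger_gap: 0.4
grasp_force: 0.0
```

Request:
{"fn": "send_rows", "kwargs": {
  "steps": [
    {"x": 0,"y": 0,"z": -40,"ax": 0,"ay": 0,"az": 0,"jaw": 0},
    {"x": 0,"y": 0,"z": -36,"ax": 0,"ay": 0,"az": 0,"jaw": 0},
    {"x": 0,"y": 0,"z": -28,"ax": 0,"ay": 0,"az": 0,"jaw": 0},
    {"x": 0,"y": 0,"z": 0,"ax": 0,"ay": 0,"az": 0,"jaw": 0},
    {"x": 0,"y": 0,"z": 0,"ax": 0,"ay": 0,"az": 0,"jaw": 0}
  ]
}}

```text
t: 2.1
tool_pos: [528.7, -136.0, 38.7]
orientation: [[-0.994, -0.105, -0.001], [-0.105, 0.994, -0.0], [0.001, -0.0, -1.0]]
wrist_force: [0.3, -0.5, 0.6]
finger_gap: 0.2
grasp_force: 0.0
```

```bash
python3 - <<'E'
from h import *
a=viewer.grab_frame("top")[160:360,260:520]
cv2.imwrite("pics/c3.png",cv2.convertScaleAbs(cv2.resize(a,None,fx=3,fy=3,interpolation=2),alpha=1.6))
E
```

```text
(no output)
```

View pics/c3.png

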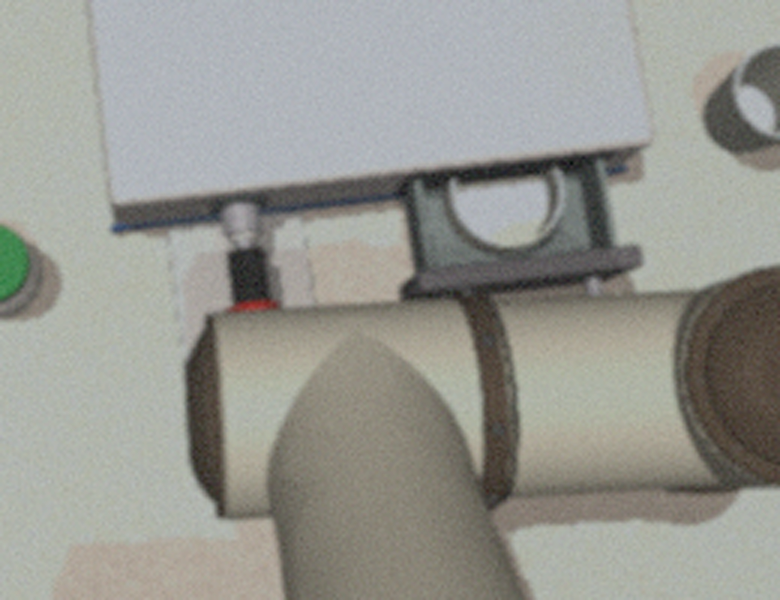

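The picture shows the arm hiding the handle and the mark from the top camera, so the later checks have to come from the scene camera. The drawer has not moved. I'll push along the analyser's +x.

Request:
{"fn": "send_rows", "kwargs": {
  "steps": [
    {"x": 9.95,"y": 1.05,"z": 0,"ax": 0,"ay": 0,"az": 0,"jaw": 0},
    {"x": 9.95,"y": 1.05,"z": 0,"ax": 0,"ay": 0,"az": 0,"jaw": 0},
    {"x": 7.96,"y": 0.84,"z": 0,"ax": 0,"ay": 0,"az": 0,"jaw": 0},
    {"x": 5.97,"y": 0.63,"z": 0,"ax": 0,"ay": 0,"az": 0,"jaw": 0},
    {"x": 5.97,"y": 0.63,"z": 0,"ax": 0,"ay": 0,"az": 0,"jaw": 0}
  ]
}}

```text
t: 2.65
tool_pos: [568.2, -131.6, 38.6]
orientation: [[-0.994, -0.105, -0.002], [-0.105, 0.994, 0.0], [0.002, 0.0, -1.0]]
wrist_force: [-1.8, -0.5, 1.8]
finger_gap: 0.9
grasp_force: 0.9
```

Request:
{"fn": "send_rows", "kwargs": {
  "steps": [
    {"x": 5.97,"y": 0.63,"z": 0,"ax": 0,"ay": 0,"az": 0,"jaw": 0},
    {"x": 5.97,"y": 0.63,"z": 0,"ax": 0,"ay": 0,"az": 0,"jaw": 0},
    {"x": 5.97,"y": 0.63,"z": 0,"ax": 0,"ay": 0,"az": 0,"jaw": 0},
    {"x": 5.97,"y": 0.63,"z": 0,"ax": 0,"ay": 0,"az": 0,"jaw": 0},
    {"x": 3,"y": 0.3,"z": 0,"ax": 0,"ay": 0,"az": 0,"jaw": 0}
  ]
}}

```text
t: 3.15
tool_pos: [595.8, -128.7, 38.4]
orientation: [[-0.994, -0.105, 0.0], [-0.105, 0.994, 0.0], [-0.0, 0.0, -1.0]]
wrist_force: [-2.3, -0.0, 1.3]
finger_gap: 0.7
grasp_force: 0.8
```

Request:
{"fn": "send_rows", "kwargs": {
  "steps": [
    {"x": 3.98,"y": 0.42,"z": 0,"ax": 0,"ay": 0,"az": 0,"jaw": 0},
    {"x": 3.98,"y": 0.42,"z": 0,"ax": 0,"ay": 0,"az": 0,"jaw": 0},
    {"x": 2.5,"y": 0.26,"z": 0,"ax": 0,"ay": 0,"az": 0,"jaw": 0},
    {"x": 2,"y": 0.2,"z": 0,"ax": 0,"ay": 0,"az": 0,"jaw": 0},
    {"x": 2,"y": 0.2,"z": 0,"ax": 0,"ay": 0,"az": 0,"jaw": 0}
  ]
}}

```text
t: 3.65
tool_pos: [609.7, -127.3, 38.5]
orientation: [[-0.994, -0.105, -0.0], [-0.105, 0.994, 0.0], [0.0, 0.0, -1.0]]
wrist_force: [-2.4, 1.1, -0.1]
finger_gap: 0.6
grasp_force: 0.8
```

Request:
{"fn": "send_rows", "kwargs": {
  "steps": [
    {"x": 2,"y": 0.2,"z": 0,"ax": 0,"ay": 0,"az": 0,"jaw": 0},
    {"x": 2,"y": 0.2,"z": 0,"ax": 0,"ay": 0,"az": 0,"jaw": 0},
    {"x": 1,"y": 0.1,"z": 0,"ax": 0,"ay": 0,"az": 0,"jaw": 0},
    {"x": 1,"y": 0.1,"z": 0,"ax": 0,"ay": 0,"az": 0,"jaw": 0},
    {"x": 1,"y": 0.1,"z": 0,"ax": 0,"ay": 0,"az": 0,"jaw": 0}
  ]
}}

```text
t: 4.15
tool_pos: [611.7, -127.0, 38.3]
orientation: [[-0.995, -0.104, -0.011], [-0.104, 0.995, -0.0], [0.011, 0.001, -1.0]]
wrist_force: [-11.8, 0.6, 9.4]
finger_gap: 0.2
grasp_force: 6.1
```

```bash
python3 - <<'E'
from h import *
from cell import sensors
for i in range(3):
    a=viewer.grab_frame("scene");s=sensors.sense();print(s["tool_pos"],s["wrist_force"],s["ft_torque"])
a=a[190:340,110:330]
cv2.imwrite("pics/c4.png",cv2.convertScaleAbs(cv2.resize(a,None,fx=3.6,fy=3.6,interpolation=2),alpha=1.8))
E
```

```text
[ 611.82 -127.02   38.34] [-10.44   0.77   8.14] [0.28 3.06 0.1 ]
[ 611.93 -127.     38.34] [-10.82   1.34   7.42] [0.27 3.05 0.04]
[ 611.95 -126.97   38.33] [-9.87  1.09  8.24] [0.27 3.09 0.02]
```

View pics/c4.png

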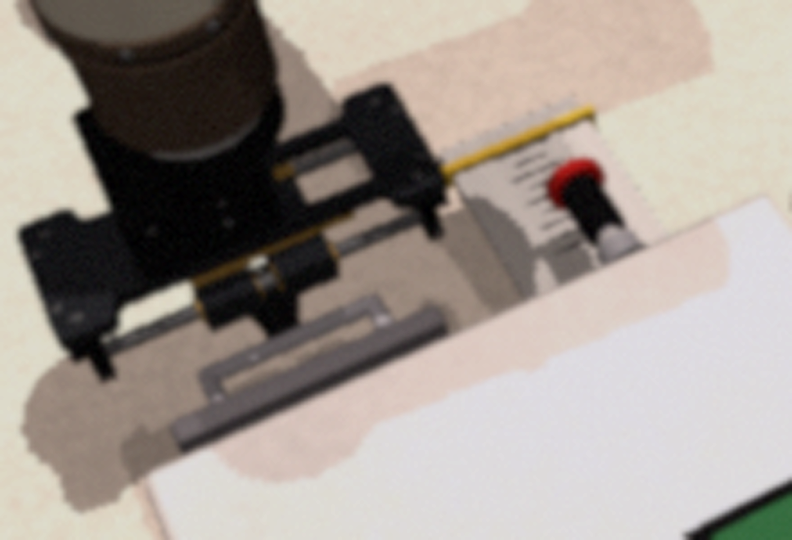

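The picture shows the fingers in clean contact with the bar and the drawer stalled just at the detent. Nothing is jammed, so I'll push on gently.

Request:
{"fn": "send_rows", "kwargs": {
  "steps": [
    {"x": 1,"y": 0.1,"z": 0,"ax": 0,"ay": 0,"az": 0,"jaw": 0},
    {"x": 1,"y": 0.1,"z": 0,"ax": 0,"ay": 0,"az": 0,"jaw": 0},
    {"x": 1,"y": 0.1,"z": 0,"ax": 0,"ay": 0,"az": 0,"jaw": 0},
    {"x": 1,"y": 0.1,"z": 0,"ax": 0,"ay": 0,"az": 0,"jaw": 0},
    {"x": 0,"y": 0,"z": 0,"ax": 0,"ay": 0,"az": 0,"jaw": 0}
  ]
}}

```text
t: 4.8
tool_pos: [618.8, -126.3, 38.4]
orientation: [[-0.995, -0.105, -0.004], [-0.105, 0.995, 0.0], [0.004, 0.001, -1.0]]
wrist_force: [-5.5, 0.7, 3.3]
finger_gap: 0.0
grasp_force: 2.4
```

Request:
{"fn": "send_rows", "kwargs": {
  "steps": [
    {"x": 1,"y": 0.1,"z": 0,"ax": 0,"ay": 0,"az": 0,"jaw": 0},
    {"x": 1,"y": 0.1,"z": 0,"ax": 0,"ay": 0,"az": 0,"jaw": 0},
    {"x": 1,"y": 0.1,"z": 0,"ax": 0,"ay": 0,"az": 0,"jaw": 0},
    {"x": 1,"y": 0.1,"z": 0,"ax": 0,"ay": 0,"az": 0,"jaw": 0},
    {"x": 0,"y": 0,"z": 0,"ax": 0,"ay": 0,"az": 0,"jaw": 0}
  ]
}}

```text
t: 5.3
tool_pos: [621.3, -126.0, 38.3]
orientation: [[-0.995, -0.104, -0.008], [-0.104, 0.995, 0.0], [0.008, 0.001, -1.0]]
wrist_force: [-9.7, 1.2, 6.6]
finger_gap: 0.3
grasp_force: 4.6
```

Request:
{"fn": "send_rows", "kwargs": {
  "steps": [
    {"x": 1,"y": 0.1,"z": 0,"ax": 0,"ay": 0,"az": 0,"jaw": 0},
    {"x": 1,"y": 0.1,"z": 0,"ax": 0,"ay": 0,"az": 0,"jaw": 0},
    {"x": 1,"y": 0.1,"z": 0,"ax": 0,"ay": 0,"az": 0,"jaw": 0},
    {"x": 0,"y": 0,"z": 0,"ax": 0,"ay": 0,"az": 0,"jaw": 0},
    {"x": 0,"y": 0,"z": 0,"ax": 0,"ay": 0,"az": 0,"jaw": 0}
  ]
}}

```text
t: 5.8
tool_pos: [621.4, -126.0, 38.3]
orientation: [[-0.994, -0.104, -0.014], [-0.104, 0.995, -0.0], [0.014, 0.001, -1.0]]
wrist_force: [-14.3, 0.4, 10.4]
finger_gap: 0.5
grasp_force: 7.2
```

Request:
{"fn": "send_rows", "kwargs": {
  "steps": [
    {"x": 1.5,"y": 0.15,"z": 0,"ax": 0,"ay": 0,"az": 0,"jaw": 0},
    {"x": 1.5,"y": 0.15,"z": 0,"ax": 0,"ay": 0,"az": 0,"jaw": 0},
    {"x": 1.5,"y": 0.15,"z": 0,"ax": 0,"ay": 0,"az": 0,"jaw": 0},
    {"x": 1,"y": 0.1,"z": 0,"ax": 0,"ay": 0,"az": 0,"jaw": 0},
    {"x": 0,"y": 0,"z": 0,"ax": 0,"ay": 0,"az": 0,"jaw": 0}
  ]
}}

```text
t: 6.3
tool_pos: [621.5, -126.0, 38.2]
orientation: [[-0.994, -0.103, -0.026], [-0.103, 0.995, -0.0], [0.026, 0.002, -1.0]]
wrist_force: [-24.1, 1.3, 18.9]
finger_gap: 0.2
grasp_force: 12.4
```

It stops hard at 24 N, so the drawer is home. I'll back off, rise and move over towards the rod.

Request:
{"fn": "send_rows", "kwargs": {
  "steps": [
    {"x": -8,"y": -0.8,"z": 0,"ax": 0,"ay": 0,"az": 0,"jaw": 0},
    {"x": -20,"y": -2,"z": 0,"ax": 0,"ay": 0,"az": 0,"jaw": 0},
    {"x": -25,"y": -2.5,"z": 0,"ax": 0,"ay": 0,"az": 0,"jaw": 0},
    {"x": 0,"y": 0,"z": 45,"ax": 0,"ay": 0,"az": 0,"jaw": 0},
    {"x": 0,"y": 0,"z": 45,"ax": 0,"ay": 0,"az": 0,"jaw": 1}
  ]
}}

```text
t: 6.8
tool_pos: [579.9, -130.6, 128.7]
orientation: [[-0.994, -0.105, -0.001], [-0.105, 0.994, -0.001], [0.001, -0.001, -1.0]]
wrist_force: [3.5, -0.1, 1.2]
finger_gap: 3.6
grasp_force: 0.0
```

```bash
python3 - <<'E'
from h import *
from cell import sensors
a=viewer.grab_frame("scene");cv2.imwrite("pics/s5full.png",a);s=sensors.sense();print(s["tool_pos"],s["wrist_force"],s["orientation"])
a=a[190:340,110:330]
cv2.imwrite("pics/c5.png",cv2.convertScaleAbs(cv2.resize(a,None,fx=3.6,fy=3.6,interpolation=2),alpha=1.8))
E
```

```text
[ 586.03 -131.32  138.87] [ 1.7  -0.25  7.12] [[-0.99 -0.11  0.02]
 [-0.11  0.99 -0.  ]
 [-0.02 -0.01 -1.  ]]
```

View pics/c5.png

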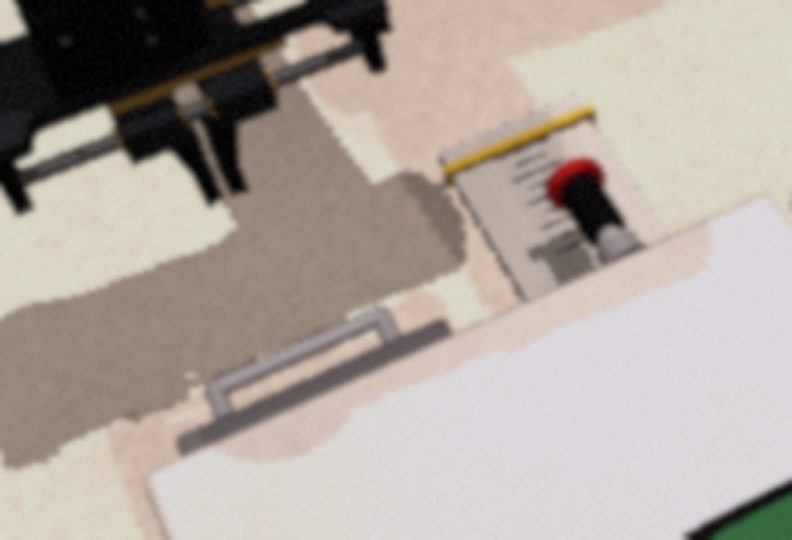

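The drawer panel sits flush against the housing, with the handle bar in the crop from (215,385) to (385,315). Next I'll go over the rod grip at about (617.5,44.7) with the jaws open.

Request:
{"fn": "send_rows", "kwargs": {
  "steps": [
    {"x": 8,"y": 44,"z": 0,"ax": 0,"ay": 0,"az": 0,"jaw": 1},
    {"x": 8,"y": 44,"z": 0,"ax": 0,"ay": 0,"az": 0,"jaw": 1},
    {"x": 8,"y": 44,"z": 0,"ax": 0,"ay": 0,"az": 0,"jaw": 1},
    {"x": 8,"y": 44,"z": 0,"ax": 0,"ay": 0,"az": 0,"jaw": 1},
    {"x": 0,"y": 0,"z": 0,"ax": 0,"ay": 0,"az": 0,"jaw": 1}
  ]
}}

```text
t: 7.35
tool_pos: [614.9, 50.8, 129.0]
orientation: [[-0.994, -0.111, 0.006], [-0.111, 0.994, 0.002], [-0.006, 0.001, -1.0]]
wrist_force: [0.2, -0.4, -0.5]
finger_gap: 44.3
grasp_force: 0.0
```

Request:
{"fn": "send_rows", "kwargs": {
  "steps": [
    {"x": 0,"y": 0,"z": 0,"ax": 0,"ay": 0,"az": 0,"jaw": 1},
    {"x": 0,"y": 0,"z": 0,"ax": 0,"ay": 0,"az": 0,"jaw": 1},
    {"x": 0,"y": 0,"z": 0,"ax": 0,"ay": 0,"az": 0,"jaw": 1},
    {"x": 0,"y": 0,"z": 0,"ax": 0,"ay": 0,"az": 0,"jaw": 1},
    {"x": 0,"y": 0,"z": 0,"ax": 0,"ay": 0,"az": 0,"jaw": 1}
  ]
}}

```text
t: 7.85
tool_pos: [612.2, 44.8, 128.6]
orientation: [[-0.995, -0.104, 0.0], [-0.104, 0.995, 0.0], [-0.0, 0.0, -1.0]]
wrist_force: [0.3, -1.0, 0.5]
finger_gap: 83.0
grasp_force: 0.0
```

```bash
python3 - <<'E'
from h import *
mk=np.array([513.1,33.2]);X=np.array([.9945,.1045]);Y=np.array([-.1045,.9945])
c=lambda x,y:(110+(x+.5)/3.6-.5,190+(y+.5)/3.6-.5)
for p,z in(((298,350),57),((155,478),85),((770,200),85)):
    P=onz("scene",c(*p),z)[:2];print(P,(P-mk)@X,(P-mk)@Y)
P=onz("scene",(140+355/3.8-.5,200+295/3.8-.5),85)[:2];print(P,(P-mk)@X)
E
```

```text
[ 637.02 -123.92] 106.81704819940987 -169.20436484336653
[ 700.09 -201.78] 161.40110175180365 -253.23135832960554
[666.04 127.13] 161.9127308935581 77.43020357436876
[666.59 -51.11] 143.837732422031
```

The handle measures 106.8 against the 106.5 expected, so the drawer is home. I'll descend onto the grip and close.

Request:
{"fn": "send_rows", "kwargs": {
  "steps": [
    {"x": 5,"y": 0,"z": -30,"ax": 0,"ay": 0,"az": 0,"jaw": 1},
    {"x": 0,"y": 0,"z": -25,"ax": 0,"ay": 0,"az": 0,"jaw": 1},
    {"x": 0,"y": 0,"z": -20,"ax": 0,"ay": 0,"az": 0,"jaw": 1},
    {"x": 0,"y": 0,"z": -13,"ax": 0,"ay": 0,"az": 0,"jaw": 1},
    {"x": 0,"y": 0,"z": 0,"ax": 0,"ay": 0,"az": 0,"jaw": 1}
  ]
}}

```text
t: 8.35
tool_pos: [615.9, 45.0, 38.6]
orientation: [[-0.995, -0.104, -0.004], [-0.104, 0.995, -0.001], [0.004, -0.001, -1.0]]
wrist_force: [0.1, -0.2, -0.2]
finger_gap: 87.0
grasp_force: 0.0
```

Request:
{"fn": "send_rows", "kwargs": {
  "steps": [
    {"x": 0,"y": 0,"z": 0,"ax": 0,"ay": 0,"az": 0,"jaw": 0},
    {"x": 0,"y": 0,"z": 0,"ax": 0,"ay": 0,"az": 0,"jaw": 0},
    {"x": 0,"y": 0,"z": 0,"ax": 0,"ay": 0,"az": 0,"jaw": 0},
    {"x": 0,"y": 0,"z": 0,"ax": 0,"ay": 0,"az": 0,"jaw": 0},
    {"x": 0,"y": 0,"z": 0,"ax": 0,"ay": 0,"az": 0,"jaw": 0}
  ],
  "newtons": 40
}}

```text
t: 8.85
tool_pos: [617.3, 45.8, 41.1]
orientation: [[-0.994, -0.105, 0.001], [-0.105, 0.994, 0.0], [-0.001, 0.0, -1.0]]
wrist_force: [-1.1, -0.9, -0.6]
finger_gap: 54.7
grasp_force: 0.0
```

Request:
{"fn": "send_rows", "kwargs": {
  "steps": [
    {"x": 0,"y": 0,"z": 0,"ax": 0,"ay": 0,"az": 0,"jaw": 0},
    {"x": 0,"y": 0,"z": 0,"ax": 0,"ay": 0,"az": 0,"jaw": 0},
    {"x": 0,"y": 0,"z": 0,"ax": 0,"ay": 0,"az": 0,"jaw": 0},
    {"x": 0,"y": 0,"z": 0,"ax": 0,"ay": 0,"az": 0,"jaw": 0},
    {"x": 0,"y": 0,"z": 0,"ax": 0,"ay": 0,"az": 0,"jaw": 0}
  ]
}}

```text
t: 9.35
tool_pos: [617.1, 46.2, 40.5]
orientation: [[-0.994, -0.105, 0.0], [-0.105, 0.994, 0.001], [-0.0, 0.001, -1.0]]
wrist_force: [-0.9, 2.1, 0.6]
finger_gap: 22.7
grasp_force: 40.0
```

Request:
{"fn": "send_rows", "kwargs": {
  "steps": [
    {"x": -6,"y": -0.63,"z": 0,"ax": 0,"ay": 0,"az": 0,"jaw": 0},
    {"x": -8,"y": -0.84,"z": 0,"ax": 0,"ay": 0,"az": 0,"jaw": 0},
    {"x": -8,"y": -0.84,"z": 0,"ax": 0,"ay": 0,"az": 0,"jaw": 0},
    {"x": -8,"y": -0.84,"z": 0,"ax": 0,"ay": 0,"az": 0,"jaw": 0},
    {"x": -8,"y": -0.84,"z": 0,"ax": 0,"ay": 0,"az": 0,"jaw": 0}
  ]
}}

```text
t: 9.85
tool_pos: [581.0, 42.4, 40.5]
orientation: [[-0.994, -0.106, 0.005], [-0.106, 0.994, 0.001], [-0.006, 0.001, -1.0]]
wrist_force: [5.7, 0.8, -6.8]
finger_gap: 23.0
grasp_force: 40.0
```

Request:
{"fn": "send_rows", "kwargs": {
  "steps": [
    {"x": -8,"y": -0.84,"z": 0,"ax": 0,"ay": 0,"az": 0,"jaw": 0},
    {"x": -8,"y": -0.84,"z": 0,"ax": 0,"ay": 0,"az": 0,"jaw": 0},
    {"x": -8,"y": -0.84,"z": 0,"ax": 0,"ay": 0,"az": 0,"jaw": 0},
    {"x": -6,"y": -0.63,"z": 0,"ax": 0,"ay": 0,"az": 0,"jaw": 0},
    {"x": 0,"y": 0,"z": 0,"ax": 0,"ay": 0,"az": 0,"jaw": 0}
  ]
}}

```text
t: 10.35
tool_pos: [550.8, 39.2, 40.6]
orientation: [[-0.994, -0.106, 0.005], [-0.106, 0.994, 0.001], [-0.005, 0.001, -1.0]]
wrist_force: [7.3, 0.8, -8.6]
finger_gap: 22.5
grasp_force: 40.0
```

```bash
python3 - <<'E'
from h import *
from cell import sensors
t=viewer.grab_frame("top");a=viewer.grab_frame("scene");cv2.imwrite("pics/s6full.png",a);cv2.imwrite("pics/t6full.png",t);s=sensors.sense();print(s["t"],s["tool_pos"],s["wrist_force"],s["finger_gap"])
o=[]
for f,b in((a,(210,190,330,290)),(t,(290,220,400,340))):
    f=f[b[1]:b[3],b[0]:b[2]];o.append(cv2.convertScaleAbs(cv2.resize(f,(0,0),fx=5 if f is not None and b[0]==210 else 1.5,fy=5 if b[0]==210 else 1.5,interpolation=2),alpha=1.8))
o[1]=cv2.copyMakeBorder(o[1],0,o[0].shape[0]-o[1].shape[0],0,0,0);cv2.imwrite("pics/c6.png",np.hstack(o))
E
```

```text
10.45 [551.35  39.18  40.55] [ 7.44  1.1  -6.94] 22.90242317808966
```

View pics/c6.png

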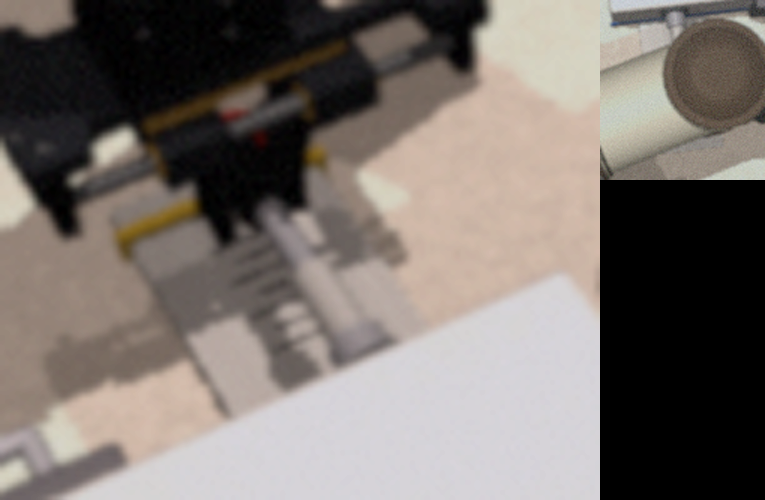

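Only slivers of the red disc show behind the gripper, so the final position needs the rest distance known well. I'll refine it with sub-pixel profiles along the rod axis in the first top view.

```bash
python3 - <<'E'
from h import *
T=cv2.imread("pics/top0.png").astype(np.float32)
m=M["top"];E=np.array(m["extrinsics"]);R=E[:3,:3];o=E[:3,3]
mk=np.array([513.5,34.5]);X=np.array([.9945,.1045]);Y=np.array([-.1045,.9945])
def pix(s,l,z):
    P=np.array([*(mk+s*X+l*Y),z]);c=R.T@(P-o);return m["cx"]-m["fx"]*c[0]/c[2],m["cy"]+m["fy"]*c[1]/c[2]
def prof(ss,ls,z):
    px=np.array([[pix(s,l,z) for s in ss] for l in ls],np.float32)
    return cv2.remap(T,px[...,0],px[...,1],cv2.INTER_LINEAR)
def edge(ss,v,lo,hi):
    k=(ss>=lo)&(ss<=hi);g=np.abs(np.gradient(cv2.GaussianBlur(v.reshape(1,-1).astype(np.float32),(0,0),3).ravel()));g=g*k;g=np.where(g>.5*g.max(),g,0);return (g*ss).sum()/g.sum()
ss=np.arange(-40,200,.5)
# yellow: b channel dip
for ls in(np.arange(-44,-24,2),np.arange(-22,22,2),np.arange(24,44,2)):
    p=prof(ss,ls,14).mean(0);k=np.abs(ss)<6;w=(p[:,2]-p[:,0])[k];w=np.clip(w-w.min()-.25*np.ptp(w),0,None);print("mark",(w*ss[k]).sum()/w.sum())
for ls in(np.arange(-38,-20,2),np.arange(-20,20,2),np.arange(20,38,2)):
    p=prof(ss,ls,8).mean(0).sum(1);print("tongue end",edge(ss,p,-27,-12))
for z in(77,72):
    p=prof(ss,np.arange(-4,6,1),z).mean(0);r=p[:,2]-p[:,1]
    print("z",z,"red edges",edge(ss,r,80,98),edge(ss,r,65,84),"grip back",edge(ss,p.sum(1),110,140))
for ls in(np.arange(30,70,2),np.arange(-70,-30,2)):
    for z,lo,hi in((0,146,170),(85,143,164)):
        p=prof(ss,ls,z).mean(0).sum(1);print("face z",z,edge(ss,p,lo,hi))
        if z==0: print(p[(ss>140)&(ss<180)][::4].astype(int))
E
```

```text
mark -0.03945977875958955
mark -0.007512895596324559
mark -0.16551706940004518
tongue end -20.46080230470677
tongue end -20.169379525422837
tongue end -19.953263656867442
z 77 red edges 86.2908250254395 78.95840400954714 grip back 121.1661576092972
z 72 red edges 86.29359977532907 79.48503533408532 grip back 122.09266770286466
face z 0 154.25051787609922
[310 309 307 300 279 247 202 151 125 131 139 142 143 140 150 177 234 286
 312 320]
face z 85 154.7937989731676
face z 0 153.40302128424412
[310 309 301 278 249 222 197 152 124 127 138 143 144 143 146 172 228 284
 311 318]
face z 85 155.16525202397548
```

```bash
python3 - <<'E'
from h import *
m=M["scene"];E=np.array(m["extrinsics"]);R=E[:3,:3];o=E[:3,3]
mk=np.array([512.3,33.]);X=np.array([.9945,.1045]);Y=np.array([-.1045,.9945])
def pix(s,l,z):
    P=np.array([*(mk+s*X+l*Y),z]);c=R.T@(P-o);return m["cx"]-m["fx"]*c[0]/c[2],m["cy"]+m["fy"]*c[1]/c[2]
ss=np.arange(-40,200,.5)
for f in("scene0","s5full"):
    T=cv2.imread(f"pics/{f}.png").astype(np.float32)
    def prof(ls,z):
        px=np.array([[pix(s,l,z) for s in ss] for l in ls],np.float32);return cv2.remap(T,px[...,0],px[...,1],cv2.INTER_LINEAR).mean(0)
    def edge(v,lo,hi):
        k=(ss>=lo)&(ss<=hi);g=np.abs(np.gradient(cv2.GaussianBlur(v.reshape(1,-1).astype(np.float32),(0,0),3).ravel()))*k;g=np.where(g>.5*g.max(),g,0);return (g*ss).sum()/g.sum()
    for ls in(np.arange(-42,-22,2),np.arange(-20,20,2),np.arange(22,42,2)):
        p=prof(ls,14);k=np.abs(ss)<7;w=(p[:,2]-p[:,0])[k];w=np.clip(w-w.min()-.25*np.ptp(w),0,None);print(f,"mark",(w*ss[k]).sum()/w.sum(),"tongue end",edge(prof(ls,8).sum(1),-28,-12))
    p=prof(np.arange(-2,3,1),77);r=p[:,2]-p[:,1];print("disc front top edge",edge(r,65,88));print(r[(ss>60)&(ss<110)][::4].astype(int))
    print("mark l ends/ face top", [edge(prof(np.arange(a,a+30,2),85).sum(1),140,170) for a in(-80,-40,40)])
E
```

```text
scene0 mark -0.5073461564438932 tongue end -12.639587678211221
scene0 mark -0.43673568783518724 tongue end -12.638794596202695
scene0 mark -0.6648560334969849 tongue end -12.637817335965433
disc front top edge 81.48719448459417
[ 7  7  7  7  7  7  8  9 14 28 49 69 76 68 51 31 13  4  2  1  0  0  1  0
  1]
mark l ends/ face top [np.float64(159.65233471661344), np.float64(157.44811764258554), np.float64(159.38840680229217)]
s5full mark -0.47913177609434127 tongue end -18.751321591219966
s5full mark -0.3998823256134067 tongue end -18.38572786484703
s5full mark -0.6446809756549728 tongue end -12.640175184477352
disc front top edge 81.45117636091662
[ 7  7  7  7  7  8  7  8 13 27 47 67 74 68 53 33 15  5  1  1  0  0  1  0
  1]
mark l ends/ face top [np.float64(159.7403100345535), np.float64(157.76137799390105), np.float64(159.15009896622414)]
```

```bash
python3 - <<'E'
from h import *
X=np.array([.9945,.1045]);Y=np.array([-.1045,.9945]);mk=np.array([513.,33.5]);ss=np.arange(-40,200,.25)
def half(v,lo,hi,name):
    k=(ss>=lo)&(ss<=hi);s=ss[k];w=v[k];i=w.argmax();b0,b1=w[0],w[-1];a=s[:i+1][np.argmax(w[:i+1]>(b0+w[i])/2)];j=i+np.argmax(w[i:]<(b1+w[i])/2);print(name,"front",a,"back",s[j])
for n,f in(("scene","scene0"),("scene","s5full"),("top","top0")):
    m=M[n];E=np.array(m["extrinsics"]);R=E[:3,:3];o=E[:3,3];T=cv2.imread(f"pics/{f}.png").astype(np.float32)
    def prof(ls,z):
        px=[]
        for l in ls:
            P=np.c_[mk+ss[:,None]*X+l*Y,np.full(len(ss),z)];c=(P-o)@R;px.append(np.c_[m["cx"]-m["fx"]*c[:,0]/c[:,2],m["cy"]+m["fy"]*c[:,1]/c[:,2]])
        px=np.array(px,np.float32);return cv2.remap(T,px[...,0],px[...,1],cv2.INTER_LINEAR).mean(0)
    p=prof(np.arange(-40,40,2),14);half(p[:,2]-p[:,0],-12,12,f+" mark z14")
    p=prof(np.arange(-3,4,1),77);half(p[:,2]-p[:,1],62,110,f+" disc z77")
E
```

```text
scene0 mark z14 front -5.25 back 3.0
scene0 disc z77 front 79.25 back 89.25
s5full mark z14 front -5.25 back 3.0
s5full disc z77 front 79.25 back 89.5
top0 mark z14 front -2.25 back 3.5
top0 disc z77 front 79.5 back 88.75
```

The estimates of the rest distance are 85.5 (scene), 84.1 (top) and 83.8 (plate end and face), so I'll take 84.3. The target TCP is about (533.3,37.4), another -18 mm in x.

Request:
{"fn": "send_rows", "kwargs": {
  "steps": [
    {"x": -6,"y": -0.6,"z": 0,"ax": 0,"ay": 0,"az": 0,"jaw": 0},
    {"x": -6,"y": -0.6,"z": 0,"ax": 0,"ay": 0,"az": 0,"jaw": 0},
    {"x": -4,"y": -0.4,"z": 0,"ax": 0,"ay": 0,"az": 0,"jaw": 0},
    {"x": -2,"y": -0.2,"z": 0,"ax": 0,"ay": 0,"az": 0,"jaw": 0},
    {"x": 0,"y": 0,"z": 0,"ax": 0,"ay": 0,"az": 0,"jaw": 0}
  ]
}}

```text
t: 10.95
tool_pos: [533.7, 37.3, 40.6]
orientation: [[-0.994, -0.106, 0.006], [-0.106, 0.994, 0.002], [-0.006, 0.001, -1.0]]
wrist_force: [8.2, -0.5, -9.3]
finger_gap: 23.2
grasp_force: 40.0
```

Request:
{"fn": "send_rows", "kwargs": {
  "steps": [
    {"x": 0,"y": 0,"z": 0,"ax": 0,"ay": 0,"az": 0,"jaw": 0},
    {"x": 0,"y": 0,"z": 0,"ax": 0,"ay": 0,"az": 0,"jaw": 0},
    {"x": 0,"y": 0,"z": 0,"ax": 0,"ay": 0,"az": 0,"jaw": 0},
    {"x": 0,"y": 0,"z": 0,"ax": 0,"ay": 0,"az": 0,"jaw": 0},
    {"x": 0,"y": 0,"z": 0,"ax": 0,"ay": 0,"az": 0,"jaw": 0}
  ]
}}

```text
t: 11.45
tool_pos: [533.9, 37.3, 40.5]
orientation: [[-0.994, -0.106, 0.006], [-0.106, 0.994, 0.001], [-0.006, 0.001, -1.0]]
wrist_force: [7.9, -0.1, -8.2]
finger_gap: 23.3
grasp_force: 40.0
```

```bash
python3 - <<'E'
from h import *
from cell import sensors
P=[]
for i in range(6):
    a=viewer.grab_frame("scene");s=sensors.sense();P.append(s["tool_pos"])
print(np.mean(P,0),np.std(P,0),s["t"],s["wrist_force"],s["finger_gap"],s["grasp_force"])
cv2.imwrite("pics/s7.png",a)
cv2.imwrite("pics/c7.png",cv2.convertScaleAbs(cv2.resize(a[180:300,160:320],None,fx=5,fy=5,interpolation=2),alpha=1.8))
E
```

```text
[533.91  37.32  40.54] [0.01 0.02 0.02] 11.75 [ 7.45 -0.76 -8.62] 23.075823354215355 39.95886817574501
```

View pics/c7.png

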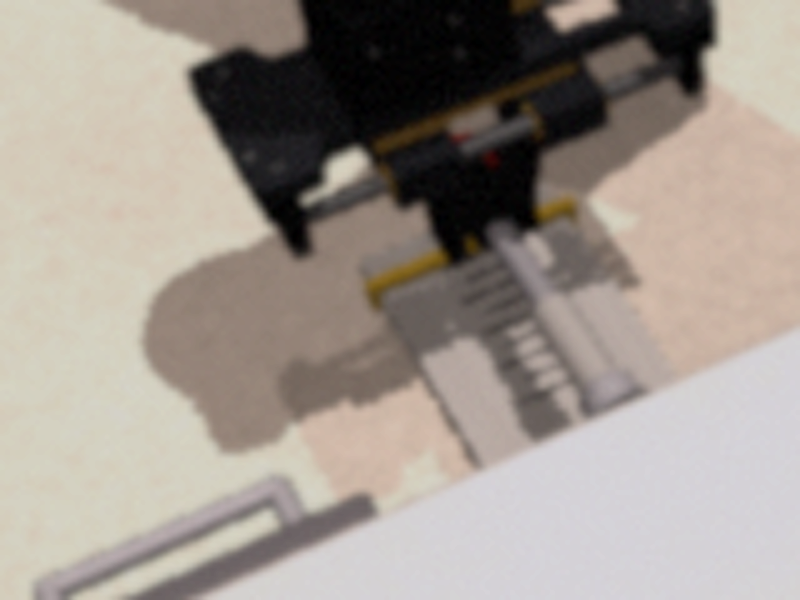

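The rod is held with a steady pose. The mark is undisturbed, red slivers show at about (490,158), and the drawer stays shut. The travel is 83.7 mm, so I'll nudge it another 0.6 mm.

Request:
{"fn": "send_rows", "kwargs": {
  "steps": [
    {"x": -0.6,"y": -0.06,"z": 0,"ax": 0,"ay": 0,"az": 0,"jaw": 0},
    {"x": 0,"y": 0,"z": 0,"ax": 0,"ay": 0,"az": 0,"jaw": 0},
    {"x": 0,"y": 0,"z": 0,"ax": 0,"ay": 0,"az": 0,"jaw": 0},
    {"x": 0,"y": 0,"z": 0,"ax": 0,"ay": 0,"az": 0,"jaw": 0},
    {"x": 0,"y": 0,"z": 0,"ax": 0,"ay": 0,"az": 0,"jaw": 0}
  ]
}}

```text
t: 12.25
tool_pos: [533.5, 37.3, 40.6]
orientation: [[-0.994, -0.106, 0.007], [-0.106, 0.994, 0.002], [-0.007, 0.001, -1.0]]
wrist_force: [7.7, 0.4, -8.6]
finger_gap: 22.9
grasp_force: 40.0
```

```bash
python3 -c "
from cell import job,sensors
s=sensors.sense();print(s['tool_pos'],s['grasp_force']);print(job.job_done())"
```

```text
[533.52721915  37.28078663  40.5622423 ] 39.9571393802762
the job is handed in; nothing more can be done
None
```

I handed the job in at about 12 s with the drawer pushed home and the rod gripped, pulled out about 84 mm to put the disc over the yellow mark; that position comes from measured travel (my estimates of the distance ran from about 83.8 to 85.5 mm), because the gripper hid the disc from both cameras.

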